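Hold the dead-man plunger at half stroke

ROBOT

A 7-joint arm with a two-finger parallel gripper is mounted at the origin on a cart in front of the work surface, level with it; the furniture and walls round the work are solid. World frame = base frame: x ahead of the robot, y to its left, z up, the work surface at z = 0. Lengths are in mm, angles in degrees, forces in N, time in s.
With the tool pointing down it reaches from about 425 to 875 mm from the base axis. Payload 4.7 kg.
Tool frame: the origin (TCP) lies at the very end of the fingers, on their centre line; the grasp point (between the pads) lies 19 mm behind it; z points along the fingers, y is the line along which they close (so a half turn about z gives the same grasp; the last joint's range is limited). The gripper opens to 87 mm and grips with 3 to 60 N. Pads are 19 mm wide; open, the fingers measure 117 mm over their backs; the gripper's body (75 mm by 190 mm) begins 51 mm behind the grasp point.
Start: joints at [77.871, 18.392, -4.016, 83.108, 1.295, 78.541, -3.26], TCP at [145.503, -633.527, 200.887] pointing down, gripper open.
Joint ranges: [-163.93, 163.93], [-17.29, 119.83], [-79.2, 71.16], [3.27, 140.29], [-89.18, 269.18], [5.43, 117.66], [-154.24, 154.24]. Speed limits (degrees/s): [147.25, 147.25, 180, 180, 180, 180, 180].

INTERFACE

Orientations are given as a 3x3 rotation matrix whose columns are the frame's x, y, z axes.
In Python, from plant import ctrl gives the robot as it stands.
- The arm moves only by the tool carry_out, never from a script. Its argument "deltas" is a list of rows, each an object with "offset": the shift along the world's x, y, z each as a share of 20 mm, from -1 to 1, a list of three; "rotation": the turn, a rotation vector about the world's x, y, z each as a share of 4 degrees, from -1 to 1, a list of three. A call has 1 to 20 rows; each row shifts and turns the commanded pose from where the row before left it; what a row does not reach is not made up. A row lasts 1/10 s, in which the tool goes at most 50 mm and 8.59 degrees, less where a joint would pass 70% of its speed; a pose out of reach is approached as far as the arm can. A call with a number of a shift or a turn outside -1 to 1 is refused whole. A call with a gripper value outside its range is refused whole. "gripper" is the opening, from 0 (shut) to 1 (fully open), set as the call begins (left out, the last holds). The fingers move at their own pace and stop on an object; "newtons" is the grip in N (left out, the last holds). Time passes only in rows, so rows that do not move let the fingers close. It gives the time, the measured TCP pose, the force, the opening and the grip force at its end, in the units of the state.
- ctrl.sense(): the state, without advancing time (a new reading comes with each control period).
- ctrl.read_camera(name): name is "scene" or "top" or "wrist"; returns the picture (400x640x3 uint8, red, green, blue); there is no depth.
- ctrl.camera_info(name): a dict with "fx", "fy", "cx", "cy" (pixels), "D" ([k1, k2, p1, p2, k3] as OpenCV has them; the pictures are not rectified), "rvec" (rotation vector, rad) and "tvec" (3), from world to camera coordinates, as OpenCV has them; the wrist camera has in their place "mount" (4x4, takes a point from camera to tool coordinates, whose origin is the TCP and whose axes are the flange's). Camera axes: x right, y down, z forward; pixel columns grow to the right and rows downward; lengths in mm; the calibration is good to about 2 mm. A picture is of the moment at which its call begins: read the wrist's pose just before it. camera_info takes no time and is no camera call.
- ctrl.sign_off(): hands the job in; it is judged then, once.
The state is a dict: "time_s": time; "joint_positions": joint angles; "qvel": joint speeds; "effort": joint torques, N m; "tool_pos": TCP position; "orientation": TCP orientation; "force": force on the tool from outside, world axes, zero at the start; "torque": the same for the moment, N m; "grip_width": opening from 0.0 (shut) to 1.0 (fully open); "grip_force": force on a finger pad.
Only numpy, scipy, OpenCV 4.12 (cv2) and the standard library are available. Lean on these libraries where they do the work, as an engineer would, in place of code of your own. Each camera call takes 0.05 s, during which the arm holds its last target. There are 200 camera calls.

TASK

Start the dust extractor from its grey control case on the bench: lift the lid until it rests open on its stop, then press the wide mushroom-headed plunger half way down its 20 mm stroke with the fingers, never to the bottom, and keep it there. The program finishes while still holding the plunger half way down, with the lid open. Do not press the slim pin beside it, and leave the other things on the bench where they are.

Things in the scene. Friction and masses are not known exactly. Their poses are not given: they have to be found in the camera images.
- case: grey sheet-steel case fixed to the bench, 130 (x) x 200 (y) x 85 mm high without the lid, walls 8 mm, floor 8 mm. Origin: centre of its underside; x points from the handle side to the hinge side, y to its left, z up. Standing inside on its floor, 8 mm towards the handle side from the middle, are two plungers 90 mm apart (45 mm either side of the middle); which is left and which is right changes.
- lid (a joint): hinge of the case's lid: 0 shut, grows as it opens, rests on its stop at 1.9 rad (leaning back 19 degrees past upright). Lid 130 x 200 x 10 mm, 0.17 to 0.35 kg; the hinge is free, so it falls shut when let go before about 1.6 rad and falls back onto the stop after that
- lid_hinge (a point): middle of the hinge line, at the top of the case's rear wall (z 85.5 mm); the line runs along the case's y
- lid_handle (a point): middle of the lid's steel bar handle, a round bar 11 mm thick and 90 mm long parallel to the hinge. It stands 42 mm out from the lid's front edge in the plane of the lid (two 8 mm posts 82 mm apart, open between), 172 mm from the hinge line and, with the lid shut, 90.5 mm above the bench; it lies 5 mm outward of the hinge line, square to the lid
- deadman_base: the wide plunger with its round housing (black flange 48 mm across and 12 mm high, dark steel neck 36 mm across up to 18 mm), fixed on the case floor. Origin: centre of the housing's underside, 8 mm above the bench
- deadman_top (a point): top centre of the wide plunger: aluminium mushroom head 40 mm across on a 15 mm stem, the head's top 60 mm above the bench when up (25 mm below the case's rim). A dark collar on the stem meets the housing when the plunger is half way down
- deadman (a joint): travel of the wide plunger: 0 up, 0.020 m at the bottom; straight down. Spring: 3 N to start it, about 9 N half way, 15 N at the bottom; it springs back up when let go
- testpin_top (a point): top centre of the slim pin, the other plunger: a bare 15 mm stem without a head, on a like housing, of the same height; leave it alone
- testpin (a joint): travel of the slim pin: 0 up, 0.020 m at the bottom; its spring is the same
- spring_clamp_2: bystander: black and red spring clamp lying flat, 60 x 123 x 26 mm, in front of the case; origin: centre of its underside
- offcut_5: bystander: wooden offcut, 38 x 85 x 19 mm, lying behind the case; origin: centre of its underside
- tape_measure: bystander: tape measure, 38 x 83 x 72 mm, behind and left of the case; origin: centre of its underside
- battery_pack: bystander: tool battery, 118 x 79 x 57 mm, behind and right of the case; origin: centre of its underside
- wax_tin: bystander: round tin, 71 mm across and 74 mm high, behind and left of the case; origin: centre of its underside

How it is judged:
By the outcome, as a careful person would: the job done as asked, in the order asked, and still so for the second after the job is handed in, while the arm keeps its last pose, push and grip.
It also fails if it takes over 48 s, if anything falls off the work surface, if the arm or the gripper's body presses on something with over 40 N, if the wrist force passes 120 N, or if a joint passes its speed limit or range.

## Working session

There is one attempt and no reset: what is moved stays moved. The work goes in short steps, Python scripts to look and compute and a tool call to move; the robot and the scene stay as the last step left them, time stands still between calls to the robot, and variables do not carry over. Pictures are saved under pics/ and viewed, at most 10 in all, crops included, and the job is handed in when it is done.

Besides the shell and the picture viewer there is one more tool, called after ">>>" by a JSON object that holds its "api" and its "payload", one argument or row to a line. carry_out: Moves the arm, as the interface text tells. Shift numbers are shares of 20 mm and turn numbers shares of 4 degrees, none past 1 either way. Its arguments: {"type":"object","properties":{"deltas":{"type":"array"},"gripper":{"type":"number"},"newtons":{"type":"number"}},"required":["deltas"]}

```bash
mkdir -p pics
python3 - <<'E'
from plant import ctrl
import cv2,numpy as np
for n in("scene","top"):
    cv2.imwrite(f"pics/{n}0.png",ctrl.read_camera(n)[:,:,::-1]); i=ctrl.camera_info(n)
    R=cv2.Rodrigues(np.array(i["rvec"],float))[0]; print(n,i["fx"],(-R.T@np.array(i["tvec"]).ravel()).round(),R[2].round(2))
s=ctrl.sense();print(s["time_s"],s["tool_pos"],np.round(s["orientation"],3),s["grip_width"])
print(ctrl.camera_info("wrist"))
E
```

```text
scene 434.93819083969413 [ -4. 510. 637.] [ 0.57 -0.61 -0.55]
top 388.26022936609354 [ 345. -123. 1161.] [ 0.23 -0.   -0.97]
0.1 [ 145.33785049 -633.01835121  199.85599102] [[ 0.975  0.224 -0.   ]
 [ 0.224 -0.975  0.002]
 [-0.    -0.002 -1.   ]] 0.9974666785346307
{'fx': 275.71934851494, 'fy': 275.71934851494, 'cx': 316.69301143349134, 'cy': 200.91574531859607, 'D': array([-0.01418972,  0.        ,  0.        ,  0.        ,  0.        ]), 'mount': array([[-1.31209511e-04, -9.61406121e-01, -2.75133154e-01,
         7.65916042e+01],
       [ 9.99999914e-01, -1.77925998e-05, -4.14721323e-04,
        -3.19747948e-01],
       [ 3.93820285e-04, -2.75133185e-01,  9.61406041e-01,
        -1.83129495e+02],
       [ 0.00000000e+00,  0.00000000e+00,  0.00000000e+00,
         1.00000000e+00]])}
```

View pics/scene0.png

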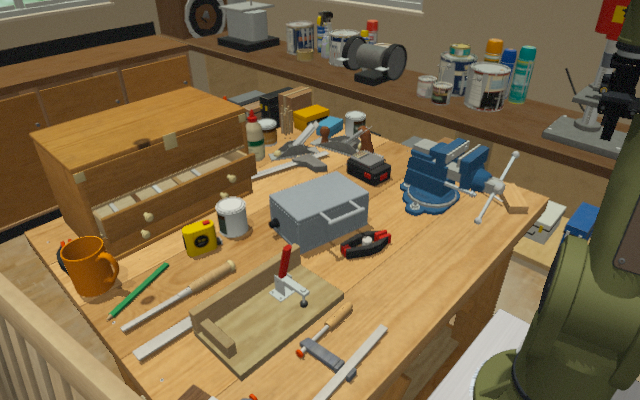

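View pics/top0.png

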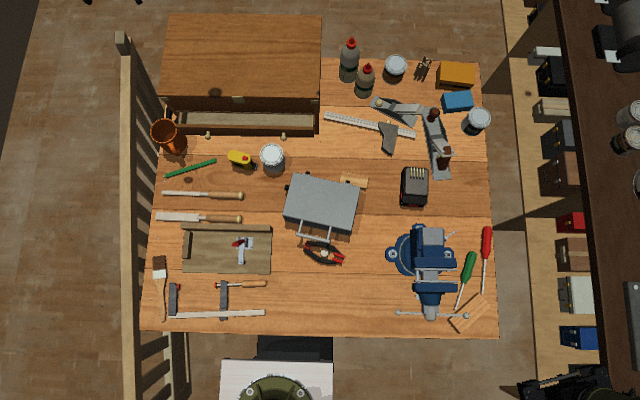

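The scene image shows the grey case at about (320,210), with its handle at (345,215). In the top image the case is at (322,203) with the handle at (316,237). I'll enlarge both.

Run:
```python
import cv2
a=cv2.imread("pics/top0.png")[165:270,270:380]; cv2.imwrite("pics/tc.png",cv2.resize(a,None,fx=5.5,fy=5.5,interpolation=cv2.INTER_CUBIC))
a=cv2.imread("pics/scene0.png")[165:265,260:400]; cv2.imwrite("pics/sc.png",cv2.resize(a,None,fx=5.5,fy=5.5,interpolation=cv2.INTER_CUBIC))
```

```text
(no output)
```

View pics/tc.png

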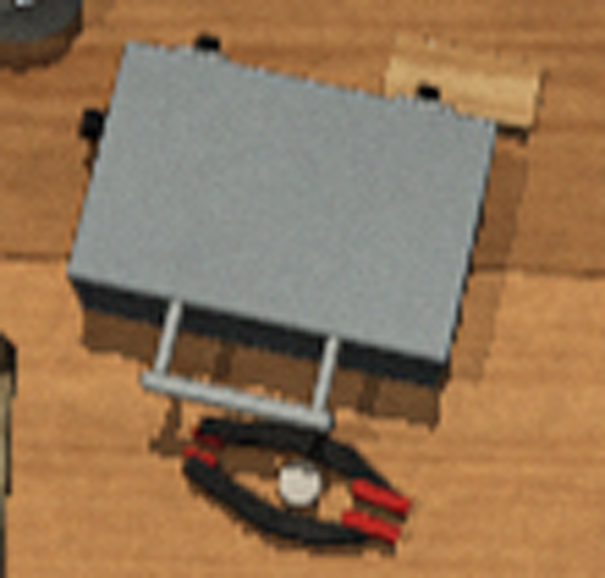

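View pics/sc.png

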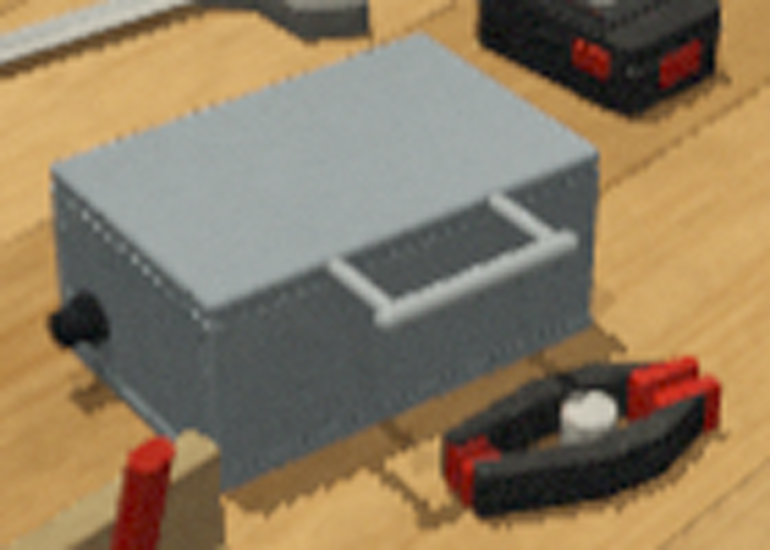

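Top crop: the lid corners are BL (127,43), BR (494,122), FR (444,360) and FL (70,275); the handle ends are (145,380) and (328,418). Scene crop: FL (207,308), FR (597,155), BL (53,165), BR (420,35); handle ends L (382,318) and R (572,240). The clamp lies just under and in front of the handle.

```bash
cat > h.py <<'E'
from plant import ctrl
import cv2,numpy as np
def cam(n):
    i=ctrl.camera_info(n);K=np.array([[i["fx"],0,i["cx"]],[0,i["fy"],i["cy"]],[0,0,1.]])
    if n!="wrist": R=cv2.Rodrigues(np.array(i["rvec"],float))[0];t=np.array(i["tvec"],float).ravel()
    else:
        s=ctrl.sense();T=np.eye(4);T[:3,:3]=s["orientation"];T[:3,3]=s["tool_pos"]
        W=np.linalg.inv(T@i["mount"]);R,t=W[:3,:3],W[:3,3]
    return K,np.array(i["D"]),R,t
def norm(c,p): return cv2.undistortPoints(np.array(p,float).reshape(-1,1,2),c[0],c[1])[:,0]
def tri(c1,p1,c2,p2):
    P=[np.c_[c[2],c[3]] for c in(c1,c2)]
    X=cv2.triangulatePoints(P[0],P[1],norm(c1,p1).T,norm(c2,p2).T);return (X[:3]/X[3]).T
def plane(c,p,z):
    d=np.c_[norm(c,p),np.ones(len(np.reshape(p,(-1,2))))]@c[2];o=-c[2].T@c[3];return o+d*((z-o[2])/d[:,2])[:,None]
def proj(c,X): return cv2.projectPoints(np.array(X,float).reshape(-1,3),cv2.Rodrigues(c[2])[0],c[3],c[0],c[1])[0][:,0]
E
python3 - <<'E'
from h import *
T=(np.array([(127,43),(494,122),(444,360),(70,275),(145,380),(328,418)])+.5)/5.5-.5+[270,165]
S=(np.array([(53,165),(420,35),(597,155),(207,308),(382,318),(572,240)])+.5)/5.5-.5+[260,165]
t,s=cam("top"),cam("scene")
X=tri(t,T,s,S);print(X.round(1));print(plane(t,T,95.5).round(1)[:4]);print(plane(s,S,95.5).round(1)[:4])
print(plane(t,T,90.5).round(1)[4:],plane(s,S,90.5).round(1)[4:])
for a,b in((0,1),(1,2),(2,3),(3,0),(4,5)): d=X[b]-X[a];print(np.linalg.norm(d).round(1),np.degrees(np.arctan2(d[1],d[0])).round(1))
# clamp top view outline z~13
C=(np.array([(185,430),(410,505),(395,540),(230,420),(300,485)])+.5)/5.5-.5+[270,165];print(plane(t,C,20).round())
E
```

```text
[[ 676.2  -32.7   94.9]
 [ 638.2 -224.6   93.9]
 [ 513.7 -199.5   92.3]
 [ 554.1   -7.5   92.4]
 [ 500.4  -48.5   92.6]
 [ 482.4 -141.9   91.3]]
[[ 676.7  -32.2   95.5]
 [ 638.8 -223.7   95.5]
 [ 513.9 -198.8   95.5]
 [ 552.9   -8.4   95.5]]
[[ 674.5  -32.4   95.5]
 [ 635.1 -222.9   95.5]
 [ 509.9 -195.6   95.5]
 [ 551.7   -4.3   95.5]]
[[ 500.8  -48.3   90.5]
 [ 483.8 -141.    90.5]] [[ 502.1  -50.7   90.5]
 [ 481.7 -143.5   90.5]]
195.6 -101.2
127.0 168.6
196.1 78.1
124.7 -11.6
95.1 -100.9
[[ 485.  -66.   20.]
 [ 447. -187.   20.]
 [ 429. -179.   20.]
 [ 491.  -90.   20.]
 [ 457. -128.   20.]]
```

>>> {"api": "carry_out", "payload": {
  "deltas": [
    {"offset": [0,0,1],"rotation": [0,0,0]},
    {"offset": [0,0,1],"rotation": [0,0,0]},
    {"offset": [0,0,1],"rotation": [0,0,0]},
    {"offset": [0,0,1],"rotation": [0,0,0]},
    {"offset": [0,0,1],"rotation": [0,0,0]},
    {"offset": [0,0,1],"rotation": [0,0,0]},
    {"offset": [0,0,1],"rotation": [0,0,0]},
    {"offset": [0,0,1],"rotation": [0,0,0]},
    {"offset": [0.64,1,0],"rotation": [0,0,0.8]},
    {"offset": [0.64,1,0],"rotation": [0,0,0.8]},
    {"offset": [0.64,1,0],"rotation": [0,0,0.8]},
    {"offset": [0.64,1,0],"rotation": [0,0,0.8]},
    {"offset": [0.64,1,0],"rotation": [0,0,0.8]},
    {"offset": [0.64,1,0],"rotation": [0,0,0.8]},
    {"offset": [0.64,1,0],"rotation": [0,0,0.8]},
    {"offset": [0.64,1,0],"rotation": [0,0,0.8]},
    {"offset": [0.64,1,0],"rotation": [0,0,0.8]},
    {"offset": [0.64,1,0],"rotation": [0,0,0.8]},
    {"offset": [0.64,1,0],"rotation": [0,0,0.8]},
    {"offset": [0.64,1,0],"rotation": [0,0,0.8]}
  ],
  "gripper": 0.4
}}

```text
time_s: 2.1
tool_pos: [300.1, -391.8, 360.9]
orientation: [[0.621, 0.784, 0.0], [0.784, -0.621, -0.0], [-0.0, 0.0, -1.0]]
force: [0.6, -0.2, -0.1]
grip_width: 0.404
grip_force: 0.0
```

>>> {"api": "carry_out", "payload": {
  "deltas": [
    {"offset": [0.64,1,0],"rotation": [0,0,0.8]},
    {"offset": [0.64,1,0],"rotation": [0,0,0.8]},
    {"offset": [0.64,1,0],"rotation": [0,0,0.8]},
    {"offset": [0.64,1,0],"rotation": [0,0,0.8]},
    {"offset": [0.64,1,0],"rotation": [0,0,0.8]},
    {"offset": [0.64,1,0],"rotation": [0,0,0.8]},
    {"offset": [0.64,1,0],"rotation": [0,0,0.8]},
    {"offset": [0.64,1,0],"rotation": [0,0,0.8]},
    {"offset": [0.64,1,0],"rotation": [0,0,0.4]},
    {"offset": [0.64,1,0],"rotation": [0,0,0]},
    {"offset": [0.64,1,0],"rotation": [0,0,0]},
    {"offset": [0.64,1,0],"rotation": [0,0,0]},
    {"offset": [0.64,1,0],"rotation": [0,0,0]},
    {"offset": [0.64,1,0],"rotation": [0,0,0]},
    {"offset": [0.3,0.9,0],"rotation": [0,0,0]},
    {"offset": [0,0,-1],"rotation": [0,0,0]},
    {"offset": [0,0,-1],"rotation": [0,0,0]},
    {"offset": [0,0,-1],"rotation": [0,0,0]},
    {"offset": [0,0,0],"rotation": [0,0,0]},
    {"offset": [0,0,0],"rotation": [0,0,0]}
  ]
}}

```text
time_s: 4.1
tool_pos: [484.5, -94.9, 301.2]
orientation: [[0.198, 0.98, -0.0], [0.98, -0.198, 0.0], [0.0, -0.0, -1.0]]
force: [0.7, 0.6, 0.4]
grip_width: 0.402
grip_force: 0.0
```

Run:
```python
from h import *
s=ctrl.sense();print(s["time_s"],s["tool_pos"].round(1) if hasattr(s["tool_pos"],"round") else s["tool_pos"],np.round(s["orientation"],3),s["joint_positions"],s["force"],s["grip_width"])
c=cam("wrist");cv2.imwrite("pics/w1.png",ctrl.read_camera("wrist")[:,:,::-1])
print(proj(c,[(500.6,-49,90.5),(482.5,-142,90.5),(491.7,-95.8,90.5),(553,-7,95.5),(512,-198,95.5)]).round(1))
```

```text
4.1 [484.5 -94.9 301.2] [[ 0.198  0.98  -0.   ]
 [ 0.98  -0.198  0.   ]
 [ 0.    -0.    -1.   ]] [ 47.5832074   -1.44779288 -38.37961751  94.00636134  -0.91381567
  87.13367607  -2.15963535] [0.69006132 0.62924176 0.44293801] 0.4018425618107776
[[320.9 143. ]
 [321.1 207.5]
 [321.1 176.4]
 [353.3 104. ]
 [347.1 239.1]]
```

View pics/w1.png

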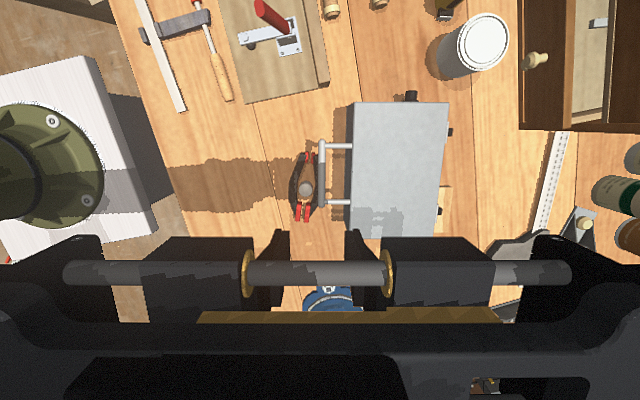

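The handle shows at columns 321–322 and rows 142–205, within 1 px of prediction, so the measured position holds. The clamp is to the left of it, below finger height. I'll go down and grip.

>>> {"api": "carry_out", "payload": {
  "deltas": [
    {"offset": [0.36,0,-1],"rotation": [0,0,0]},
    {"offset": [0,0,-1],"rotation": [0,0,0]},
    {"offset": [0,0,-1],"rotation": [0,0,0]},
    {"offset": [0,0,-1],"rotation": [0,0,0]},
    {"offset": [0,0,-1],"rotation": [0,0,0]},
    {"offset": [0,0,-1],"rotation": [0,0,0]},
    {"offset": [0,0,-1],"rotation": [0,0,0]},
    {"offset": [0,0,-1],"rotation": [0,0,0]},
    {"offset": [0,0,-1],"rotation": [0,0,0]},
    {"offset": [0,0,-1],"rotation": [0,0,0]},
    {"offset": [0,0,-1],"rotation": [0,0,0]},
    {"offset": [0,0,-0.4],"rotation": [0,0,0]},
    {"offset": [0,0,0],"rotation": [0,0,0]}
  ]
}}

```text
time_s: 5.45
tool_pos: [491.5, -95.4, 72.8]
orientation: [[0.199, 0.98, -0.001], [0.98, -0.199, 0.001], [0.001, -0.001, -1.0]]
force: [0.9, 0.7, -0.1]
grip_width: 0.397
grip_force: 0.0
```

>>> {"api": "carry_out", "payload": {
  "deltas": [
    {"offset": [0,0,0],"rotation": [0,0,0]},
    {"offset": [0,0,0],"rotation": [0,0,0]},
    {"offset": [0,0,0],"rotation": [0,0,0]},
    {"offset": [0,0,0],"rotation": [0,0,0]},
    {"offset": [0,0,0],"rotation": [0,0,0]}
  ],
  "gripper": 0.0,
  "newtons": 12
}}

```text
time_s: 5.95
tool_pos: [491.4, -95.6, 73.4]
orientation: [[0.199, 0.98, -0.0], [0.98, -0.199, -0.0], [-0.0, -0.0, -1.0]]
force: [-3.2, 0.8, 9.3]
grip_width: 0.051
grip_force: 9.9
```

>>> {"api": "carry_out", "payload": {
  "deltas": [
    {"offset": [0,0,0.25],"rotation": [0,0,0]},
    {"offset": [0.02,0,0.25],"rotation": [0,0,0]},
    {"offset": [0.03,-0.01,0.25],"rotation": [0,0,0]},
    {"offset": [0,0,0],"rotation": [0,0,0]}
  ]
}}

```text
time_s: 6.35
tool_pos: [493.3, -95.9, 88.8]
orientation: [[0.199, 0.98, 0.002], [0.98, -0.199, -0.001], [-0.0, 0.002, -1.0]]
force: [0.3, 0.6, -0.3]
grip_width: 0.006
grip_force: 0.0
```

Run:
```python
from h import *
a=ctrl.read_camera("scene")[150:270,240:400,::-1];b=ctrl.read_camera("wrist")[60:320,200:460,::-1]
a=cv2.resize(a,(600,450),interpolation=cv2.INTER_CUBIC);
cv2.imwrite("pics/s2.png",a)
s=ctrl.sense();print(s["force"],s["grip_width"],s["grip_force"],s["torque"])
A=np.radians(1.67);p=0;q=0
for th in range(5,115,5):
    f=np.radians(th+1.67);dx=172.07*(np.cos(A)-np.cos(f));dz=172.07*(np.sin(f)-np.sin(A))
    u=(dx-p)/20;w=(dz-q)/20;p,q=dx,dz;print(th,[round(u*.98,2),round(-u*.199,2),round(w,2)])
```

```text
[ 0.24807531  0.22488998 -0.56202294] 0.006230347607831896 0.0 [-0.08845116 -0.05142433 -0.0023064 ]
5 [np.float64(0.05), np.float64(-0.01), np.float64(0.75)]
10 [np.float64(0.12), np.float64(-0.02), np.float64(0.74)]
15 [np.float64(0.18), np.float64(-0.04), np.float64(0.73)]
20 [np.float64(0.24), np.float64(-0.05), np.float64(0.71)]
25 [np.float64(0.3), np.float64(-0.06), np.float64(0.68)]
30 [np.float64(0.36), np.float64(-0.07), np.float64(0.66)]
35 [np.float64(0.41), np.float64(-0.08), np.float64(0.62)]
40 [np.float64(0.46), np.float64(-0.09), np.float64(0.58)]
45 [np.float64(0.51), np.float64(-0.1), np.float64(0.54)]
50 [np.float64(0.56), np.float64(-0.11), np.float64(0.49)]
55 [np.float64(0.6), np.float64(-0.12), np.float64(0.44)]
60 [np.float64(0.63), np.float64(-0.13), np.float64(0.38)]
65 [np.float64(0.66), np.float64(-0.13), np.float64(0.33)]
70 [np.float64(0.69), np.float64(-0.14), np.float64(0.27)]
75 [np.float64(0.71), np.float64(-0.14), np.float64(0.2)]
80 [np.float64(0.72), np.float64(-0.15), np.float64(0.14)]
85 [np.float64(0.73), np.float64(-0.15), np.float64(0.08)]
90 [np.float64(0.74), np.float64(-0.15), np.float64(0.01)]
95 [np.float64(0.73), np.float64(-0.15), np.float64(-0.05)]
100 [np.float64(0.73), np.float64(-0.15), np.float64(-0.12)]
105 [np.float64(0.71), np.float64(-0.14), np.float64(-0.18)]
110 [np.float64(0.69), np.float64(-0.14), np.float64(-0.25)]
```

View pics/s2.png

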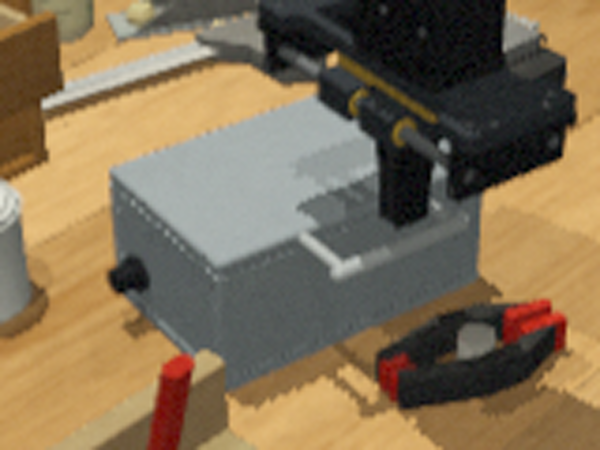

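The lid is still shut and the shut fingers are above or behind the bar, with the tip at crop (404,222), so the grip slipped off. I'll check the geometry by projecting the TCP and the bar into this picture.

Run:
```python
from h import *
s=ctrl.sense();c=cam("scene");p=np.array(s["tool_pos"])
f=lambda X:((proj(c,X)-[240,150]+.5)*3.75-.5).round()
print(p,f([p,p+[0,0,15],[500.6,-49,90.5],[482.5,-142,90.5],[491.5,-95.5,90.5]]))
a=ctrl.read_camera("wrist")[90:330,180:500,::-1]
b=ctrl.read_camera("scene")[175:245,310:390,::-1]
cv2.imwrite("pics/m3.png",np.hstack([cv2.resize(b,(480,420),interpolation=cv2.INTER_CUBIC),cv2.resize(a,(320,420))[:,:]]))
t=cam("wrist");print(proj(t,[p,[500.6,-49,90.5],[482.5,-142,90.5],[491.5,-95.5,90.5]]).round())
```

```text
[492.6061107  -95.79913708  88.02527665] [[399. 250.]
 [400. 228.]
 [335. 275.]
 [462. 220.]
 [400. 247.]]
[[316. 233.]
 [313. 168.]
 [315. 293.]
 [314. 234.]]
```

View pics/m3.png

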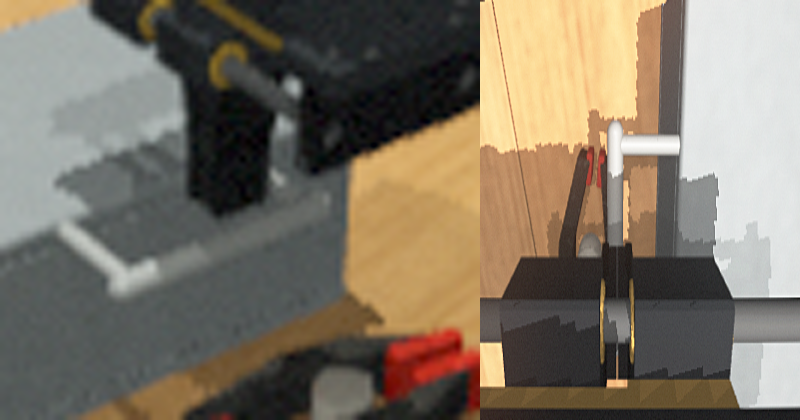

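The bar is where measured, but the fingertips appear about 16 mm above the reported TCP, which explains the grip on the top of the bar. I'll open, go lower and grip again.

>>> {"api": "carry_out", "payload": {
  "deltas": [
    {"offset": [-0.05,0,0],"rotation": [0,0,0]},
    {"offset": [0,0,0],"rotation": [0,0,0]},
    {"offset": [0,0,0],"rotation": [0,0,0]},
    {"offset": [0,0,0],"rotation": [0,0,0]},
    {"offset": [0,0,-0.5],"rotation": [0,0,0]},
    {"offset": [0,0,-0.5],"rotation": [0,0,0]},
    {"offset": [0,0,-0.5],"rotation": [0,0,0]},
    {"offset": [0,0,-0.25],"rotation": [0,0,0]},
    {"offset": [0,0,0],"rotation": [0,0,0]}
  ],
  "gripper": 0.35
}}

```text
time_s: 7.45
tool_pos: [490.6, -95.4, 51.6]
orientation: [[0.199, 0.98, -0.002], [0.98, -0.199, 0.001], [0.001, -0.002, -1.0]]
force: [0.1, 0.6, -0.1]
grip_width: 0.35
grip_force: 0.0
```

>>> {"api": "carry_out", "payload": {
  "deltas": [
    {"offset": [0,0,0],"rotation": [0,0,0]},
    {"offset": [0,0,0],"rotation": [0,0,0]},
    {"offset": [0,0,0],"rotation": [0,0,0]},
    {"offset": [0,0,0],"rotation": [0,0,0]},
    {"offset": [0,0,0],"rotation": [0,0,0]}
  ],
  "gripper": 0.0
}}

```text
time_s: 7.95
tool_pos: [491.3, -95.7, 53.2]
orientation: [[0.199, 0.98, -0.0], [0.98, -0.199, -0.0], [-0.0, -0.0, -1.0]]
force: [-1.9, -0.5, 3.4]
grip_width: 0.118
grip_force: 12.0
```

>>> {"api": "carry_out", "payload": {
  "deltas": [
    {"offset": [0.02,0,0.38],"rotation": [0,0,0]},
    {"offset": [0.03,-0.01,0.37],"rotation": [0,0,0]},
    {"offset": [0.12,-0.02,0.74],"rotation": [0,0,0]},
    {"offset": [0.18,-0.04,0.73],"rotation": [0,0,0]},
    {"offset": [0.24,-0.05,0.71],"rotation": [0,0,0]},
    {"offset": [0.3,-0.06,0.68],"rotation": [0,0,0]},
    {"offset": [0.36,-0.07,0.66],"rotation": [0,0,0]},
    {"offset": [0,0,0],"rotation": [0,0,0]}
  ]
}}

```text
time_s: 8.75
tool_pos: [515.8, -100.8, 140.4]
orientation: [[0.199, 0.98, -0.003], [0.98, -0.199, -0.0], [-0.001, -0.003, -1.0]]
force: [-7.6, 0.4, 3.4]
grip_width: 0.118
grip_force: 12.0
```

>>> {"api": "carry_out", "payload": {
  "deltas": [
    {"offset": [0.41,-0.08,0.62],"rotation": [0,0,0]},
    {"offset": [0.46,-0.09,0.58],"rotation": [0,0,0]},
    {"offset": [0.51,-0.1,0.54],"rotation": [0,0,0]},
    {"offset": [0.56,-0.11,0.49],"rotation": [0,0,0]},
    {"offset": [0.6,-0.12,0.44],"rotation": [0,0,0]},
    {"offset": [0.63,-0.13,0.38],"rotation": [0,0,0]},
    {"offset": [0.66,-0.13,0.33],"rotation": [0,0,0]},
    {"offset": [0.69,-0.14,0.27],"rotation": [0,0,0]},
    {"offset": [0,0,0],"rotation": [0,0,0]}
  ]
}}

```text
time_s: 9.65
tool_pos: [609.3, -119.9, 213.8]
orientation: [[0.2, 0.98, 0.004], [0.98, -0.2, -0.001], [-0.0, 0.004, -1.0]]
force: [-2.9, -1.4, 7.0]
grip_width: 0.12
grip_force: 12.0
```

Still held at about 70°. I'll continue to about 107°.

>>> {"api": "carry_out", "payload": {
  "deltas": [
    {"offset": [0.71,-0.14,0.2],"rotation": [0,0,0]},
    {"offset": [0.72,-0.15,0.14],"rotation": [0,0,0]},
    {"offset": [0.73,-0.15,0.08],"rotation": [0,0,0]},
    {"offset": [0.74,-0.15,0.01],"rotation": [0,0,0]},
    {"offset": [0.73,-0.15,-0.05],"rotation": [0,0,0]},
    {"offset": [0.73,-0.15,-0.12],"rotation": [0,0,0]},
    {"offset": [0.71,-0.14,-0.18],"rotation": [0,0,0]},
    {"offset": [0.25,-0.05,-0.08],"rotation": [0,0,0]},
    {"offset": [0,0,0],"rotation": [0,0,0]}
  ]
}}

```text
time_s: 10.55
tool_pos: [714.3, -141.5, 211.7]
orientation: [[0.2, 0.98, 0.002], [0.98, -0.2, -0.001], [-0.001, 0.002, -1.0]]
force: [0.1, -2.8, 1.8]
grip_width: 0.121
grip_force: 12.0
```

>>> {"api": "carry_out", "payload": {
  "deltas": [
    {"offset": [0,0,0],"rotation": [0,0,0]},
    {"offset": [0,0,0],"rotation": [0,0,0]},
    {"offset": [0,0,0],"rotation": [0,0,0]},
    {"offset": [0,0,0],"rotation": [0,0,0]}
  ],
  "gripper": 0.35
}}

```text
time_s: 10.95
tool_pos: [712.9, -139.7, 211.3]
orientation: [[0.198, 0.98, -0.0], [0.98, -0.198, 0.0], [0.0, -0.0, -1.0]]
force: [0.3, 0.2, 0.5]
grip_width: 0.331
grip_force: 0.0
```

>>> {"api": "carry_out", "payload": {
  "deltas": [
    {"offset": [0,0,1],"rotation": [0,0,0]},
    {"offset": [0,0,1],"rotation": [0,0,0]},
    {"offset": [0,0,1],"rotation": [0,0,0]},
    {"offset": [0,0,1],"rotation": [0,0,0]},
    {"offset": [-0.95,0.19,0.5],"rotation": [0,0,1]},
    {"offset": [-0.95,0.19,0],"rotation": [0,0,1]},
    {"offset": [-0.95,0.19,0],"rotation": [0,0,1]},
    {"offset": [-0.95,0.19,0],"rotation": [0,0,1]},
    {"offset": [-0.95,0.19,0],"rotation": [0,0,1]},
    {"offset": [-0.95,0.19,0],"rotation": [0,0,1]},
    {"offset": [-0.95,0.19,0],"rotation": [0,0,1]},
    {"offset": [-0.95,0.19,0],"rotation": [0,0,1]},
    {"offset": [-0.95,0.19,0],"rotation": [0,0,1]},
    {"offset": [0,0,0],"rotation": [0,0,1]},
    {"offset": [0,0,0],"rotation": [0,0,1]},
    {"offset": [0,0,0],"rotation": [0,0,1]},
    {"offset": [0,0,0],"rotation": [0,0,1]},
    {"offset": [0,0,0],"rotation": [0,0,1]},
    {"offset": [0,0,0],"rotation": [0,0,1]},
    {"offset": [0,0,0],"rotation": [0,0,1]}
  ]
}}

```text
time_s: 12.95
tool_pos: [542.0, -105.6, 301.3]
orientation: [[-0.796, 0.605, -0.0], [0.605, 0.796, -0.0], [0.0, -0.0, -1.0]]
force: [-0.2, 0.2, 0.0]
grip_width: 0.352
grip_force: 0.0
```

>>> {"api": "carry_out", "payload": {
  "deltas": [
    {"offset": [0,0,0],"rotation": [0,0,1]},
    {"offset": [0,0,0],"rotation": [0,0,1]},
    {"offset": [0,0,0],"rotation": [0,0,1]},
    {"offset": [0,0,0],"rotation": [0,0,1]},
    {"offset": [0,0,0],"rotation": [0,0,1]},
    {"offset": [0,0,0],"rotation": [0,0,1]},
    {"offset": [0,0,0],"rotation": [0,0,0.5]},
    {"offset": [0,0,0],"rotation": [0,0,0]},
    {"offset": [0,0,0],"rotation": [0,0,0]}
  ],
  "gripper": 0.0
}}

```text
time_s: 13.85
tool_pos: [542.1, -105.8, 301.3]
orientation: [[-0.98, 0.199, 0.0], [0.199, 0.98, -0.0], [-0.0, -0.0, -1.0]]
force: [-0.4, -0.2, -1.2]
grip_width: 0.005
grip_force: 0.0
```

Run:
```python
from h import *
c=cam("wrist");w=ctrl.read_camera("wrist")[:,:,::-1];cv2.imwrite("pics/w4.png",w)
s=ctrl.read_camera("scene")[:,:,::-1];t=ctrl.read_camera("top")[:,:,::-1]
cv2.imwrite("pics/s4.png",s);cv2.imwrite("pics/t4.png",t)
np.savez("w4.npz",*c)
L=[(596,-70.5,60),(578,-159,60)]
print(proj(c,L),proj(cam("scene"),L),proj(cam("top"),L))
m=np.hstack([cv2.resize(s[130:260,240:400],(400,325)),cv2.resize(t[150:280,260:420],(400,325))])
cv2.imwrite("pics/m4.png",np.vstack([cv2.resize(w[150:250,100:500][:, :],(800,200)),m]) if 0 else m)
```

```text
[[344.49619301 200.26093785]
 [288.04932904 200.26894151]] [[304.90536482 213.27692826]
 [335.88877534 200.93244858]] [[305.55262855 202.92225969]
 [335.87633757 209.71609719]]
```

View pics/w4.png

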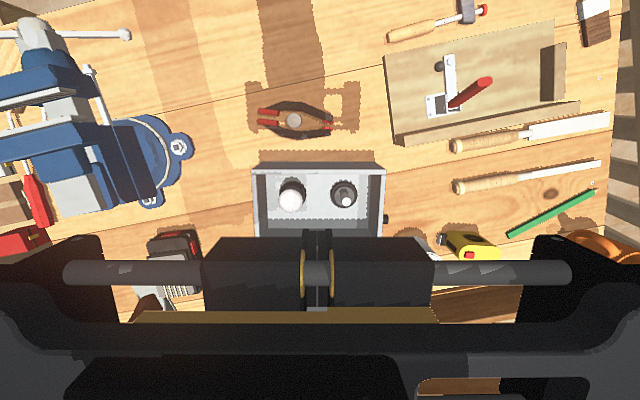

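View pics/m4.png

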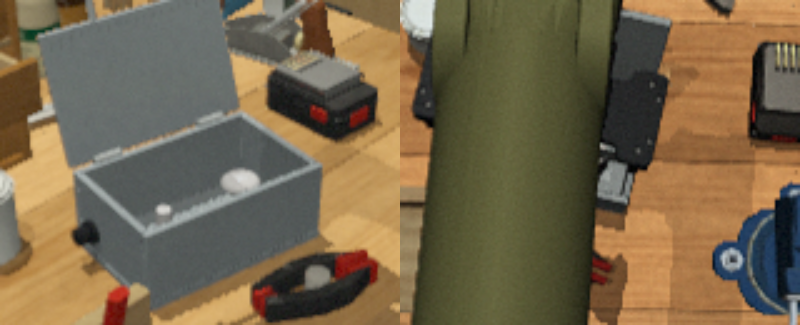

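The lid rests open. The wide head is the right-hand (−y) plunger, at wrist (292,199) and scene (336,202). The slim pin is on the left, at wrist (346,201) and scene (305,214). I'll triangulate the head.

Run:
```python
from h import *
def blob(f,x0,x1,y0,y1,th):
    g=cv2.imread(f,0)[y0:y1,x0:x1];n,l,st,ce=cv2.connectedComponentsWithStats((g>th).astype(np.uint8))
    k=1+np.argmax(st[1:,4]);print(st[k]);return ce[k]+[x0,y0]
w=[np.load("w4.npz")[f"arr_{i}"] for i in range(4)];s=cam("scene")
for tw in(150,200):
    a=blob("pics/w4.png",272,312,178,215,tw);b=blob("pics/s4.png",322,348,192,212,tw)
    print(a,b,tri(w,a,s,b).round(1),plane(w,a,60).round(1),plane(s,b,60).round(1))
a=(346,201);b=(305.2,213.8);print(tri(w,a,s,b).round(1))
```

```text
[   0    0   40   37 1163]
[  1   6  25  14 154]
[291.01375752 198.51504729] [335.23376623 203.80519481] [[ 577.1 -154.9   54.1]] [[ 576.1 -153.7   60. ]] [[ 570.8 -148.5   60. ]]
[   0    0   40   37 1098]
[12  7  9  5 33]
[291.06739526 198.75409836] [337.96969697 201.03030303] [[ 572.5 -155.    64.7]] [[ 576.5 -153.7   60. ]] [[ 574.  -162.1   60. ]]
[[596.3 -69.3  59.6]]
```

>>> {"api": "carry_out", "payload": {
  "deltas": [
    {"offset": [0.6,-0.86,0],"rotation": [0,0,0]},
    {"offset": [0.6,-0.86,0],"rotation": [0,0,0]},
    {"offset": [0.6,-0.86,0],"rotation": [0,0,0]},
    {"offset": [0,0,-1],"rotation": [0,0,0]},
    {"offset": [0,0,-1],"rotation": [0,0,0]},
    {"offset": [0,0,-1],"rotation": [0,0,0]},
    {"offset": [0,0,-1],"rotation": [0,0,0]},
    {"offset": [0,0,-1],"rotation": [0,0,0]},
    {"offset": [0,0,-1],"rotation": [0,0,0]},
    {"offset": [0,0,-1],"rotation": [0,0,0]},
    {"offset": [0,0,-1],"rotation": [0,0,0]},
    {"offset": [0,0,-1],"rotation": [0,0,0]},
    {"offset": [0,0,-1],"rotation": [0,0,0]},
    {"offset": [0,0,-0.7],"rotation": [0,0,0]},
    {"offset": [0,0,-0.5],"rotation": [0,0,0]},
    {"offset": [0,0,0],"rotation": [0,0,0]},
    {"offset": [0,0,0],"rotation": [0,0,0]}
  ]
}}

```text
time_s: 15.7
tool_pos: [578.8, -157.7, 77.8]
orientation: [[-0.98, 0.199, 0.001], [0.199, 0.98, -0.0], [-0.001, 0.0, -1.0]]
force: [-0.0, 0.6, -1.1]
grip_width: 0.003
grip_force: 0.0
```

Run:
```python
from h import *
s=ctrl.sense();print(s["tool_pos"],s["force"])
c=cam("wrist")
# where would the tip be seen in scene, offsets 0 and 16
print(proj(cam("scene"),[np.array(s["tool_pos"])+[0,0,d] for d in(0,16)]))
```

```text
[ 578.7653469  -157.717116     77.81443181] [-0.03886773  0.56358221 -1.0679254 ]
[[335.40223348 194.82859283]
 [335.49294299 189.16252372]]
```

>>> {"api": "carry_out", "payload": {
  "deltas": [
    {"offset": [0,0,-0.2],"rotation": [0,0,0]},
    {"offset": [0,0,-0.2],"rotation": [0,0,0]},
    {"offset": [0,0,-0.2],"rotation": [0,0,0]},
    {"offset": [0,0,-0.1],"rotation": [0,0,0]},
    {"offset": [0,0,0],"rotation": [0,0,0]},
    {"offset": [0,0,0],"rotation": [0,0,0]}
  ]
}}

```text
time_s: 16.3
tool_pos: [578.3, -157.7, 63.3]
orientation: [[-0.98, 0.199, 0.0], [0.199, 0.98, 0.0], [-0.0, 0.0, -1.0]]
force: [0.3, -1.1, -0.3]
grip_width: 0.006
grip_force: 0.0
```

>>> {"api": "carry_out", "payload": {
  "deltas": [
    {"offset": [0,0,-0.1],"rotation": [0,0,0]},
    {"offset": [0,0,-0.1],"rotation": [0,0,0]},
    {"offset": [0,0,0],"rotation": [0,0,0]},
    {"offset": [0,0,0],"rotation": [0,0,0]}
  ]
}}

```text
time_s: 16.7
tool_pos: [578.2, -157.7, 59.2]
orientation: [[-0.98, 0.199, -0.0], [0.199, 0.98, 0.0], [0.0, 0.0, -1.0]]
force: [-0.3, -0.4, -0.2]
grip_width: 0.009
grip_force: 0.0
```

>>> {"api": "carry_out", "payload": {
  "deltas": [
    {"offset": [0,0,-0.1],"rotation": [0,0,0]},
    {"offset": [0,0,-0.1],"rotation": [0,0,0]},
    {"offset": [0,0,0],"rotation": [0,0,0]},
    {"offset": [0,0,0],"rotation": [0,0,0]}
  ]
}}

```text
time_s: 17.1
tool_pos: [578.2, -157.7, 55.2]
orientation: [[-0.98, 0.199, -0.0], [0.199, 0.98, 0.0], [0.0, 0.0, -1.0]]
force: [0.0, -0.6, -0.0]
grip_width: 0.005
grip_force: 0.0
```

No contact yet, which fits the fingertips really being higher than reported. I'll continue in small steps.

>>> {"api": "carry_out", "payload": {
  "deltas": [
    {"offset": [0,0,-0.1],"rotation": [0,0,0]},
    {"offset": [0,0,-0.1],"rotation": [0,0,0]},
    {"offset": [0,0,0],"rotation": [0,0,0]},
    {"offset": [0,0,0],"rotation": [0,0,0]}
  ]
}}

```text
time_s: 17.5
tool_pos: [578.2, -157.7, 51.2]
orientation: [[-0.98, 0.199, -0.0], [0.199, 0.98, 0.0], [0.0, 0.0, -1.0]]
force: [0.0, -1.0, 0.6]
grip_width: 0.005
grip_force: 0.0
```

>>> {"api": "carry_out", "payload": {
  "deltas": [
    {"offset": [0,0,-0.1],"rotation": [0,0,0]},
    {"offset": [0,0,-0.1],"rotation": [0,0,0]},
    {"offset": [0,0,0],"rotation": [0,0,0]},
    {"offset": [0,0,0],"rotation": [0,0,0]}
  ]
}}

```text
time_s: 17.9
tool_pos: [578.2, -157.7, 47.2]
orientation: [[-0.98, 0.199, -0.0], [0.199, 0.98, 0.0], [0.0, 0.0, -1.0]]
force: [-0.1, 0.7, -0.8]
grip_width: 0.003
grip_force: 0.0
```

>>> {"api": "carry_out", "payload": {
  "deltas": [
    {"offset": [0,0,-0.1],"rotation": [0,0,0]},
    {"offset": [0,0,-0.1],"rotation": [0,0,0]},
    {"offset": [0,0,0],"rotation": [0,0,0]},
    {"offset": [0,0,0],"rotation": [0,0,0]}
  ]
}}

```text
time_s: 18.3
tool_pos: [578.3, -157.7, 43.2]
orientation: [[-0.98, 0.199, -0.0], [0.199, 0.98, 0.0], [0.0, 0.0, -1.0]]
force: [-0.5, -0.7, 0.1]
grip_width: 0.004
grip_force: 0.0
```

>>> {"api": "carry_out", "payload": {
  "deltas": [
    {"offset": [0,0,-0.1],"rotation": [0,0,0]},
    {"offset": [0,0,0],"rotation": [0,0,0]},
    {"offset": [0,0,0],"rotation": [0,0,0]}
  ]
}}

```text
time_s: 18.6
tool_pos: [578.3, -157.7, 41.2]
orientation: [[-0.98, 0.199, -0.0], [0.199, 0.98, 0.0], [0.0, 0.0, -1.0]]
force: [0.2, -0.6, 0.7]
grip_width: 0.006
grip_force: 0.0
```

>>> {"api": "carry_out", "payload": {
  "deltas": [
    {"offset": [0,0,-0.1],"rotation": [0,0,0]},
    {"offset": [0,0,0],"rotation": [0,0,0]},
    {"offset": [0,0,0],"rotation": [0,0,0]}
  ]
}}

```text
time_s: 18.9
tool_pos: [578.2, -157.7, 39.2]
orientation: [[-0.98, 0.199, -0.0], [0.199, 0.98, 0.0], [0.0, 0.0, -1.0]]
force: [-0.4, 0.3, 0.1]
grip_width: 0.006
grip_force: 0.0
```

>>> {"api": "carry_out", "payload": {
  "deltas": [
    {"offset": [0,0,-0.1],"rotation": [0,0,0]},
    {"offset": [0,0,0],"rotation": [0,0,0]},
    {"offset": [0,0,0],"rotation": [0,0,0]}
  ]
}}

```text
time_s: 19.2
tool_pos: [578.5, -157.8, 37.7]
orientation: [[-0.98, 0.199, 0.0], [0.199, 0.98, -0.0], [-0.0, -0.0, -1.0]]
force: [-1.3, 0.1, 3.0]
grip_width: 0.005
grip_force: 1.6
```

Contact at about z 38 reported, with 3 N. I need 10 mm more travel, at about 9 N.

>>> {"api": "carry_out", "payload": {
  "deltas": [
    {"offset": [0,0,-0.1],"rotation": [0,0,0]},
    {"offset": [0,0,-0.1],"rotation": [0,0,0]},
    {"offset": [0,0,0],"rotation": [0,0,0]},
    {"offset": [0,0,0],"rotation": [0,0,0]}
  ]
}}

```text
time_s: 19.6
tool_pos: [578.5, -157.8, 33.6]
orientation: [[-0.98, 0.199, 0.0], [0.199, 0.98, -0.0], [-0.0, -0.0, -1.0]]
force: [-1.2, 0.9, 5.9]
grip_width: 0.001
grip_force: 2.9
```

>>> {"api": "carry_out", "payload": {
  "deltas": [
    {"offset": [0,0,-0.1],"rotation": [0,0,0]},
    {"offset": [0,0,-0.1],"rotation": [0,0,0]},
    {"offset": [0,0,0],"rotation": [0,0,0]},
    {"offset": [0,0,0],"rotation": [0,0,0]}
  ]
}}

```text
time_s: 20.0
tool_pos: [578.6, -157.8, 30.0]
orientation: [[-0.98, 0.199, 0.0], [0.199, 0.98, -0.0], [-0.0, -0.0, -1.0]]
force: [-3.1, 0.2, 7.4]
grip_width: 0.005
grip_force: 3.9
```

>>> {"api": "carry_out", "payload": {
  "deltas": [
    {"offset": [0,0,-0.06],"rotation": [0,0,0]},
    {"offset": [0,0,-0.06],"rotation": [0,0,0]},
    {"offset": [0,0,0],"rotation": [0,0,0]},
    {"offset": [0,0,0],"rotation": [0,0,0]},
    {"offset": [0,0,0],"rotation": [0,0,0]}
  ]
}}

```text
time_s: 20.5
tool_pos: [578.6, -157.8, 27.8]
orientation: [[-0.98, 0.199, 0.0], [0.199, 0.98, -0.001], [-0.0, -0.0, -1.0]]
force: [-3.0, -0.1, 9.2]
grip_width: 0.007
grip_force: 4.6
```

Run:
```python
from h import *
F=[];Z=[]
for i in range(12):
    im=ctrl.read_camera("scene");s=ctrl.sense();F.append(s["force"]);Z.append(s["tool_pos"][2])
print(np.mean(F,0).round(2),np.std(F,0).round(2),np.mean(Z).round(2),s["time_s"])
cv2.imwrite("pics/s9.png",cv2.resize(im[110:260,240:400,::-1],(640,600),interpolation=cv2.INTER_CUBIC))
```

```text
[-2.58  0.47  9.13] [0.46 0.55 0.67] 27.8 21.1
```

View pics/s9.png

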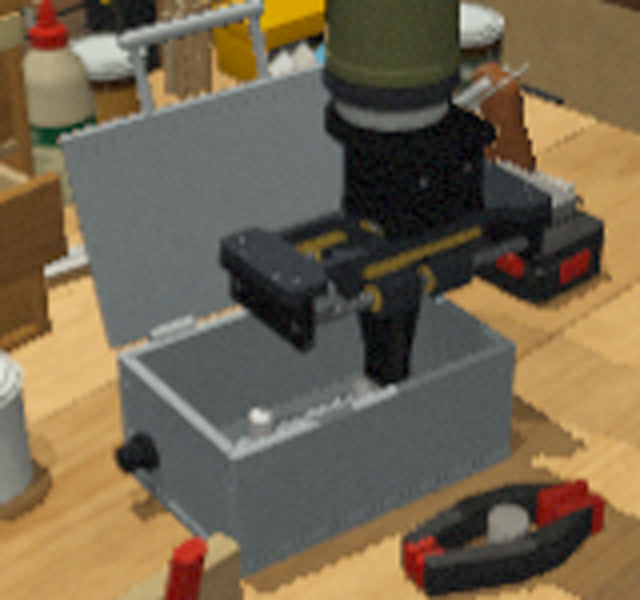

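The picture shows the lid open, the fingers on the wide head at (385,385), the slim pin still up at (260,418) and the clamp unmoved. The push averages 9.1 N after about 10 mm of travel, so the plunger is half way down.

```bash
python3 -c "
from plant import ctrl
print(ctrl.sign_off())"
```

```text
the job is handed in; nothing more can be done
None
```

The job is handed in at about 21 s: the lid rests open, and the fingers hold the wide plunger about half way down (9.1 N, about 10 mm). The slim pin was not pressed and nothing else was touched; the first grip on the handle slipped off and was redone.

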